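# Rock a plumb-pointer gauge on a tilting stud and hold it on the mark

## Robot

A 6-joint arm with a two-finger parallel gripper is mounted at the origin on a cart in front of the work surface, level with it; the furniture and walls round the work are solid. World frame = base frame: x ahead of the robot, y to its left, z up, the work surface at z = 0. Lengths are in m, angles in rad, forces in N, time in s.
With the tool pointing down it reaches from about 0.35 to 0.975 m from the base axis. Payload 4.9 kg.
Tool frame: the origin (TCP) lies midway between the tips of the shut fingers; the grasp point (between the pads) lies 19 mm behind it; z points along the fingers, y is the direction in which the jaws open and shut (so a half turn about z gives the same grasp; the last joint's range is limited). The gripper opens to 85 mm and grips with 20 to 120 N. Pads are 22 mm wide; open, the fingers measure 114 mm over their backs; the gripper's body (76 mm by 85 mm) begins 54 mm behind the grasp point. The pads swing forward as they close: fully open they stand 13 mm farther back than shut.
Start: joints at [-1.282, 0.053, 1.613, -0, 1.476, -0.119], TCP at [0.248, -0.574, 0.231] pointing down, gripper open.
Joint ranges: [-3.01, 3.01], [-1.01, 2.22], [0.06, 2.58], [-1.02, 4.17], [0.09, 2.62], [-3.14, 3.14]. Speed limits (rad/s): [2.57, 2.57, 3.14, 3.14, 3.14, 3.14].

## Interface

Orientations are given as a rotation vector (axis times angle).
In Python, from station import ctrl gives the robot as it stands.
- The arm moves only by the tool jog_arm, never from a script. Its argument "steps" is a list of rows, each an object of numbers: "dx", "dy", "dz": the shift along the world's x, y, z in units of 60 mm (1.0 is 60 mm); "twist": the turn about the world's z in units of 10 degrees (1.0 is 10 degrees). A call has 1 to 5 rows; each row is the pose to reach, as a shift and turn from the pose measured when the call began; what a row does not reach only later rows make up. A row lasts 1/8 s, in which the tool goes at most 62.5 mm and 10.7 degrees, less where a joint would pass 70% of its speed; a pose out of reach is approached as far as the arm can. A call with a gripper value outside its range is refused whole. "gripper" is the closure in counts, from 0 (fully open) to 255 (shut), set as the call begins (left out, the last holds). The fingers move at their own pace and stop on an object; "newtons" is the grip in N (left out, the last holds). Time passes only in rows, so rows that repeat a pose let the fingers close. It gives the time, the measured TCP pose, the force and the opening at its end, in the units of the state.
- ctrl.get_obs(): the state, without advancing time (a new reading comes with each control period).
- ctrl.get_image(name): name is "scene" or "top" or "wrist"; returns a dict with "frame" (384x512x3 uint8, red, green, blue), "range_z" (384x512 float32, m along the optical axis (not along the pixel's ray), 0 where there is no reading), "fx", "fy", "cx", "cy" (pixels), "D" ([k1, k2, p1, p2, k3] as OpenCV has them; the pictures are not rectified), "extrinsics" (4x4, takes a point from camera to world coordinates). Camera axes: x right, y down, z forward; pixel columns grow to the right and rows downward; lengths in m; the calibration is good to about 2 mm. A picture is of the moment at which its call begins.
- ctrl.finish_job(): hands the job in, once; it reports no verdict.
The state is a dict: "t": time; "q": joint angles; "dq": joint speeds; "effort": joint torques, N m; "tool_pos": TCP position; "tool_rot": TCP orientation; "contact_force": force on the tool from outside, world axes, zero at the start; "wrist_torque": the same for the moment, N m; "opening": finger opening in m.
Only numpy, scipy, OpenCV 4.12 (cv2) and the standard library are available. Lean on these libraries where they do the work, as an engineer would, in place of code of your own. Each camera call takes 0.05 s, during which the arm holds its last target.

## Task

The tilting stud of the decorating stand has to be held at the angle set on the gauge while someone locks it. Pick up the angle gauge by its wooden head, fit its square bore fully down onto the stand's square stud with the gauge's swing axis in line with the stand's cross pin, then rock gauge and stud together until the swinging pointer comes to rest on the brass mark. Finish holding it there, still gripping the gauge, and leave the things around it where they are.

Things in the scene. Friction and masses are not known exactly. Their poses are not given: they have to be found in the camera images.
- gauge: Loose angle gauge, 0.2 to 0.45 kg, 170 mm tall, upright on the table. Origin: centre of its underside; z up; white dial faces -x. Aluminium hub 44 x 44 x 36 mm with a 20 mm square bore from below, 36 mm deep, sides along x and y; column; dial plate 84 mm wide (y), 38 to 124 mm up, black tick every 5 degrees; wooden head. Pointer and mark turn about one axis parallel to x, 114 mm up
- gauge_head (a point): Centre of the plain wooden head on top of the gauge, where to grip it: 26 x 26 mm square, sides along the gauge's x and y, from 120 to 170 mm above the gauge's underside; this point is at 145 mm
- pointer (a joint): Dark steel pointer in front of the dial, hanging freely from its pivot; it hangs plumb after swinging for about a second. Rad, 0 = along the gauge's -z, positive right-handed about the gauge's +x (tip to +y). When the gauge leans by an angle A about its own +x, it settles at -A
- mark (a joint): Brass rider 7 mm wide at the lower edge of the dial, locked in place: the angle to set. Same zero, sense and pivot as the pointer; between 0.17 and 0.32 rad. The pointer is on the mark when its tip points at the rider: values within 0.05 rad (3 degrees)
- pointer_tip (a point): Tip of the pointer, 64 mm from its pivot and 20 mm in front (-x) of the gauge's centre plane; z axis runs along the pointer towards the pivot
- mark_point (a point): Top part of the brass mark, 66 mm from the pivot and 17 mm in front of the gauge's centre plane; z axis runs towards the pivot
- stand: Fixed stand: wooden foot 110 x 110 x 24 mm with two steel cheeks (33 to 41 mm either side of the centre along x, 44 mm wide, up to 56 mm) and a horizontal cross pin along the stand's x, 50 mm above the table over the centre. Origin: centre of its underside; z up
- rocker (a joint): Steel rocker with the square stud, turning about the cross pin. Rad, right-handed about the stand's +x, 0 = stud upright, limits +-0.55. A spring of 1.2 N m/rad keeps it upright and brings it back when let go. It rocks equally to both sides, so the gauge may be fitted with its dial towards either end of the pin
- stud_shoulder (a point): Centre of the flat 50 x 50 mm shoulder at the root of the stud, 18 mm above the cross pin (68 mm above the table when upright); moves with the rocker, z along the stud, x along the pin. The gauge is fully down when its underside rests here
- stud_tip (a point): Top of the square stud: 18 x 18 mm, sides along the rocker's x and y, 30 mm tall from the shoulder, the last 6 mm tapering to 12 x 12 mm
- tile_green: Bystander: dark glazed tile 50 x 58 x 8 mm lying flat, origin under its centre
- masking_tape: Bystander: roll of tape, 105 mm across, 20 mm high, origin under its centre
- bisque_cup_b: Bystander: small terracotta cup, 65 mm across, 50 mm high, origin under its centre
- eraser: Bystander: white eraser 20 x 42 x 12 mm, origin under its centre
Not all that is in view belongs to the job. Leave any blue look-alike of the gauge alone.

How it is judged:
By the outcome, as a careful person would: the job done as asked, in the order asked, and still so for the second after the job is handed in, while the arm keeps its last pose, push and grip.
It also fails if it takes over 42 s, if anything falls off the work surface, if the arm or the gripper's body presses on something with over 40 N, if the wrist force passes 120 N, or if a joint passes its speed limit or range.

## Working session

There is one attempt and no reset: what is moved stays moved. The work goes in short steps, Python scripts to look and compute and a tool call to move; the robot and the scene stay as the last step left them, time stands still between calls to the robot, and variables do not carry over. Pictures are saved under pics/ and viewed, and the job is handed in when it is done.

Besides the shell and the picture viewer there is one more tool, called after "Call:" by a JSON object that holds its "api" and its "payload". jog_arm: Moves the arm, as the interface text tells. Its arguments: {"type":"object","properties":{"steps":{"type":"array"},"gripper":{"type":"number"},"newtons":{"type":"number"}},"required":["steps"]}

```bash
ls; mkdir -p pics; python3 - <<'E'
from station import ctrl
import cv2,numpy as np,pickle
o=ctrl.get_obs()
for k,v in o.items(): print(k,np.round(v,4))
for n in ["scene","top","wrist"]:
    im=ctrl.get_image(n); pickle.dump(im,open(f'{n}0.pkl','wb'))
    cv2.imwrite(f'pics/{n}0.png',im['frame'][:,:,::-1])
    print(n,im['fx'],im['fy'],im['cx'],im['cy'],im['D'],np.round(im['extrinsics'],3).tolist())
E
```

```text
pics
t 0.0
q [-1.282   0.0534  1.6143  0.      1.476  -0.119 ]
dq [-0.0011  0.0007  0.0008  0.0006  0.0004  0.0003]
effort [ 2.10000e-03 -3.93681e+01 -3.70174e+01 -0.00000e+00  7.00000e-03
  0.00000e+00]
tool_pos [ 0.2477 -0.5732  0.23  ]
tool_rot [-3.0745e+00 -6.3570e-01  3.0000e-04]
contact_force [ 0.4665 -0.1776  0.2351]
wrist_torque [-0.0045  0.0208  0.0259]
opening 0.0854
scene 499.23421655804606 499.23421655804606 252.7394284313304 198.21535080701562 [0.0214266 0.        0.        0.        0.       ] [[0.496, -0.425, 0.757, -0.503], [-0.868, -0.252, 0.428, -0.748], [0.009, -0.87, -0.494, 0.803], [0.0, 0.0, 0.0, 1.0]]
top 451.7661583538471 451.7661583538471 261.8033968860394 191.04466861910234 [-0.03171905  0.          0.          0.          0.        ] [[0.018, -0.997, 0.071, 0.495], [-1.0, -0.019, -0.012, -0.142], [0.014, -0.07, -0.997, 1.387], [0.0, 0.0, 0.0, 1.0]]
wrist 329.6341535911145 329.6341535911145 256.82148607538693 192.03508219845136 [-0.00137877  0.          0.          0.          0.        ] [[0.396, -0.887, -0.238, 0.308], [-0.918, -0.383, -0.102, -0.548], [-0.001, 0.259, -0.966, 0.374], [0.0, 0.0, 0.0, 1.0]]
```

View pics/scene0.png

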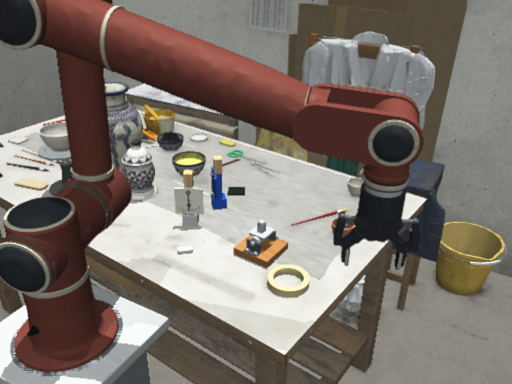

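View pics/top0.png

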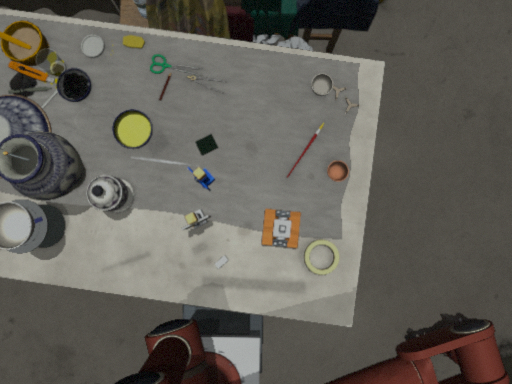

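View pics/wrist0.png

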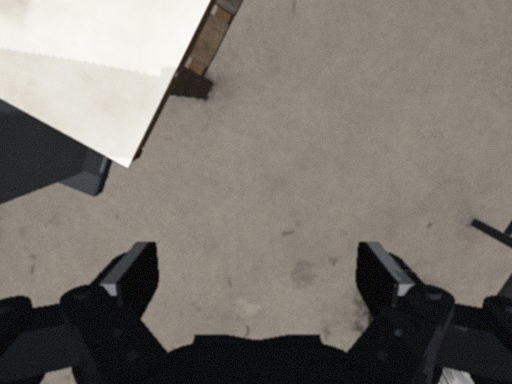

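The gauge is the silver/white one with the wooden head, at scene (188,200) and top (195,218). The look-alike is the blue one, at scene (217,185) and top (202,177), so I leave it alone. The stand with orange foot is at top (282,228). Next, enlarged crops to confirm.

```bash
python3 - <<'E'
import cv2,numpy as np,pickle
t=pickle.load(open('top0.pkl','rb'))['frame'][:,:,::-1]; s=pickle.load(open('scene0.pkl','rb'))['frame'][:,:,::-1]
a=cv2.resize(t[160:280,170:350],None,fx=4.4,fy=4.4,interpolation=cv2.INTER_NEAREST); cv2.imwrite('pics/tc.png',a)
b=cv2.resize(s[145:275,165:300],None,fx=4.5,fy=4.5,interpolation=cv2.INTER_NEAREST); cv2.imwrite('pics/sc.png',b)
E
```

```text
(no output)
```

View pics/tc.png

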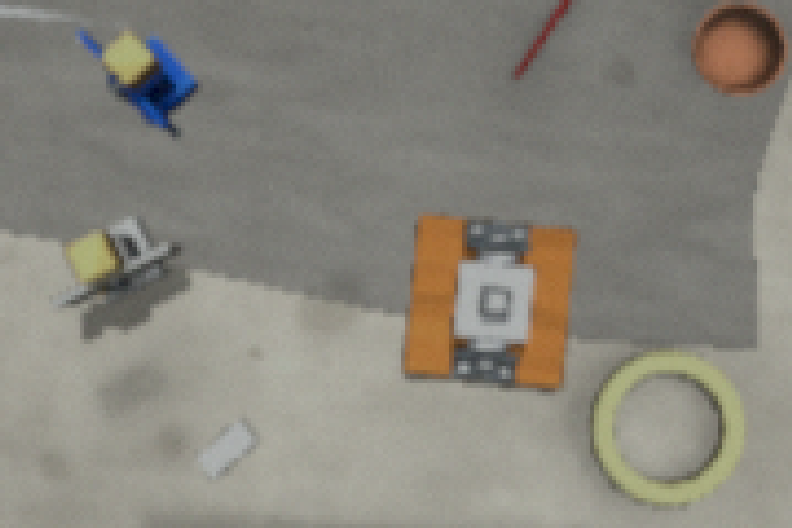

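View pics/sc.png

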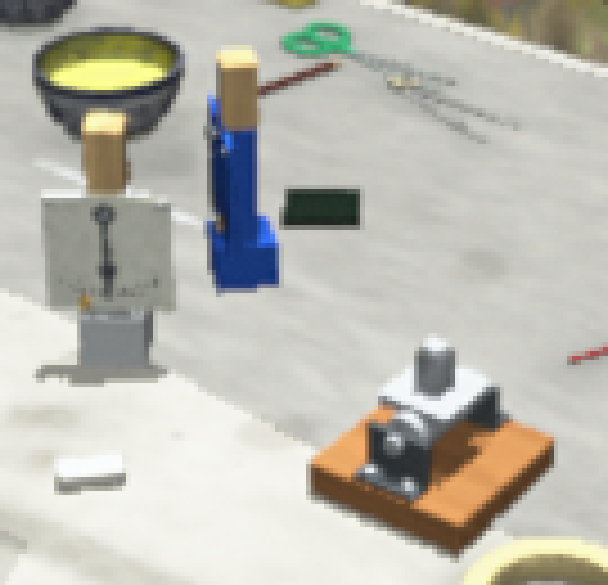

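Crops confirm it: gauge with plain wooden head and white dial at top-crop (93,258), blue one at (130,60) excluded; the dial faces the scene camera with the mark on the left (+y). Now measure.

```bash
cat > h.py <<'E'
import cv2,numpy as np,pickle
def K(im): return np.array([[im['fx'],0,im['cx']],[0,im['fy'],im['cy']],[0,0,1.]])
def rays(im,uv):
    uv=np.asarray(uv,float).reshape(-1,1,2)
    n=cv2.undistortPoints(uv,K(im),np.array(im['D'],float)).reshape(-1,2)
    return np.c_[n,np.ones(len(n))]
def onz(im,uv,z):
    E=im['extrinsics'];d=rays(im,uv)@E[:3,:3].T;o=E[:3,3]
    return o+d*((z-o[2])/d[:,2])[:,None]
def bydepth(im,uv):
    uv=np.asarray(uv);E=im['extrinsics'];Z=im['range_z'][uv[:,1],uv[:,0]]
    return (rays(im,uv)*Z[:,None])@E[:3,:3].T+E[:3,3]
def proj(im,P):
    E=np.linalg.inv(im['extrinsics']);p=np.asarray(P,float).reshape(-1,3)
    return cv2.projectPoints(p,cv2.Rodrigues(E[:3,:3])[0],E[:3,3],K(im),np.array(im['D'],float))[0].reshape(-1,2)
def two(imA,a,imB,b):
    A=imA['extrinsics'];B=imB['extrinsics'];da=(rays(imA,[a])@A[:3,:3].T)[0];db=(rays(imB,[b])@B[:3,:3].T)[0]
    s=np.linalg.lstsq(np.c_[da,-db],B[:3,3]-A[:3,3],rcond=None)[0]
    p=A[:3,3]+s[0]*da;q=B[:3,3]+s[1]*db
    return (p+q)/2,np.linalg.norm(p-q)
def pix(m): v,u=np.nonzero(m); return np.c_[u,v]
def wood(im,box):
    hsv=cv2.cvtColor(im['frame'],cv2.COLOR_RGB2HSV);m=cv2.inRange(hsv,(12,70,110),(32,200,255))
    k=np.zeros_like(m);u0,v0,u1,v1=box;k[v0:v1,u0:u1]=m[v0:v1,u0:u1];return k
E
python3 - <<'E'
from h import *
t=pickle.load(open('top0.pkl','rb'));s=pickle.load(open('scene0.pkl','rb'))
# head top
m=wood(t,(182,208,206,228)); p=pix(m);P=bydepth(t,p)
print('head px',len(p),p.mean(0),'z',np.percentile(P[:,2],[10,50,90]))
top=p[P[:,2]>.15]; print(len(top)); 
c=cv2.minAreaRect(top.astype(np.float32));print(c, onz(t,[c[0]],.17), onz(t,[top.mean(0)],.17))
b=cv2.boxPoints(c);B=onz(t,b,.17)[:,:2];print('side',np.linalg.norm(B[1]-B[0]),np.linalg.norm(B[2]-B[1]),np.degrees(np.arctan2(*(B[1]-B[0])[::-1])))
# dial plane from scene
v,u=np.mgrid[190:210,176:202];q=np.c_[u.ravel(),v.ravel()];D=bydepth(s,q)
mm=(D[:,2]>.03)&(D[:,2]<.13);D=D[mm];med=np.median(D,0);D=D[np.linalg.norm(D-med,axis=1)<.06]
A=np.c_[D[:,1:],np.ones(len(D))]
for _ in range(4):
    w=np.linalg.lstsq(A,D[:,0],rcond=None)[0];r=D[:,0]-A@w;k=abs(r)<max(2*np.median(abs(r)),.002);A=A[k];D=D[k]
print('dial n',len(D),w,'normal yaw deg',np.degrees(np.arctan2(-w[0],1)),D.min(0),D.max(0),np.median(abs(r)))
# scene head
ms=wood(s,(180,165,198,190));ps=pix(ms);DS=bydepth(s,ps);print('scene head',len(ps),ps.min(0),ps.max(0),np.median(DS,0),DS.min(0),DS.max(0))
# stand foot
hsv=cv2.cvtColor(t['frame'],cv2.COLOR_RGB2HSV);m=cv2.inRange(hsv,(6,120,110),(22,255,255));k=np.zeros_like(m);k[200:255,255:308]=m[200:255,255:308]
p=pix(k).astype(np.float32);P=bydepth(t,p.astype(int));print('foot',len(p),np.median(P[:,2]))
W=onz(t,p,.024)[:,:2].astype(np.float32);c=cv2.minAreaRect(W);print(c)
# shoulder: depth ~ .068
v,u=np.mgrid[205:250,262:302];q=np.c_[u.ravel(),v.ravel()];D=bydepth(t,q);kk=(D[:,2]>.060)&(D[:,2]<.076)
print('shoulder',kk.sum(),D[kk].mean(0),cv2.minAreaRect(D[kk][:,:2].astype(np.float32)))
kk=(D[:,2]>.09)&(D[:,2]<.105);print('stud',kk.sum(),D[kk].mean(0),D[kk].max(0))
E
```

```text
head px 83 [190.40963855 218.18072289] z [0.16548408 0.17030595 0.17332731]
83
((190.50003051757812, 218.0000457763672), (9.391485214233398, 8.944271087646484), 63.43495178222656) [[0.50456337 0.03310191 0.17      ]] [[0.50407421 0.03333069 0.17      ]]
side 0.023936966520671517 0.025308750096974607 -62.23778962852239
dial n 255 [-0.50760522 -0.02207424  0.5086857 ] normal yaw deg 26.91258706766215 [ 0.47500835 -0.00713877  0.05410414] [0.51051824 0.06236851 0.1207372 ] 0.0010397524731530772
scene head 139 [183 170] [192 187] [0.4956405  0.02871079 0.1561044 ] [-0.50315251 -0.74835294  0.0368903 ] [0.73282475 0.21586176 0.803299  ]
foot 692 0.02429373588690542
((0.4807426929473877, -0.21845391392707825), (0.10689717531204224, 0.10741950571537018), 84.94991302490234)
shoulder 286 [ 0.47931369 -0.21725842  0.06782145] ((0.4800366759300232, -0.2175101786851883), (0.05015157163143158, 0.07826995104551315), 84.0534896850586)
stud 39 [ 0.48044721 -0.21690251  0.09655279] [ 0.48737792 -0.20905424  0.10266885]
```

Call:
{"api": "jog_arm", "payload": {"steps": [{"dx":0.38,"dy":0.9,"dz":0.1,"twist":0.85},{"dx":0.76,"dy":1.8,"dz":0.2,"twist":1.7},{"dx":1.14,"dy":2.7,"dz":0.3,"twist":2.55},{"dx":1.52,"dy":3.6,"dz":0.4,"twist":3.4},{"dx":1.9,"dy":4.5,"dz":0.5,"twist":4.25}], "gripper": 100, "newtons": 40}}

```text
t: 0.78
tool_pos: [0.362, -0.3014, 0.2602]
tool_rot: [-2.632, -1.713, 0.001]
contact_force: [1.7, -0.9, -0.2]
opening: 0.0517
```

Call:
{"api": "jog_arm", "payload": {"steps": [{"dx":0.38,"dy":0.9,"twist":0.85},{"dx":0.76,"dy":1.8,"twist":1.7},{"dx":1.14,"dy":2.7,"twist":2.55},{"dx":1.52,"dy":3.6,"twist":3.4},{"dx":1.9,"dy":4.5,"twist":4.25}]}}

```text
validation failed for argument at $.st...
```

Call:
{"api": "jog_arm", "payload": {"steps": [{"dx":0.38,"dy":0.9,"dz":0.0,"twist":0.85},{"dx":0.76,"dy":1.8,"dz":0.0,"twist":1.7},{"dx":1.14,"dy":2.7,"dz":0.0,"twist":2.55},{"dx":1.52,"dy":3.6,"dz":0.0,"twist":3.4},{"dx":1.9,"dy":4.5,"dz":0.0,"twist":4.25}]}}

```text
t: 1.4
tool_pos: [0.4763, -0.0295, 0.2601]
tool_rot: [-1.826, -2.555, 0.002]
contact_force: [1.4, -0.7, 0.4]
opening: 0.0522
```

Call:
{"api": "jog_arm", "payload": {"steps": [{"dx":0.24,"dy":0.53,"dz":0.0,"twist":0.4},{"dx":0.47,"dy":1.05,"dz":0.0,"twist":0.8},{"dx":0.47,"dy":1.05,"dz":0.0,"twist":0.8}]}}

```text
t: 1.78
tool_pos: [0.5046, 0.0352, 0.2596]
tool_rot: [-1.639, -2.678, 0.002]
contact_force: [-0.7, -0.6, -0.3]
opening: 0.0518
```

```bash
python3 - <<'E'
from station import ctrl
from h import *
o=ctrl.get_obs();print(o['t'],o['q'].round(3) if hasattr(o['q'],'round') else o['q'],o['tool_pos'],o['tool_rot'])
for n in ["wrist","scene"]:
    im=ctrl.get_image(n); pickle.dump(im,open(f'{n}1.pkl','wb')); cv2.imwrite(f'pics/{n}1.png',im['frame'][:,:,::-1])
im=pickle.load(open('wrist1.pkl','rb'));print(proj(im,[[.5043,.0332,.17]]))
E
```

```text
1.775 [-0.077 -0.252  1.849 -0.     1.546 -0.55 ] [0.50457635 0.0352028  0.25962739] [-1.63859822e+00 -2.67840313e+00  2.22632376e-03]
[[255.43179933 196.33401445]]
```

View pics/wrist1.png

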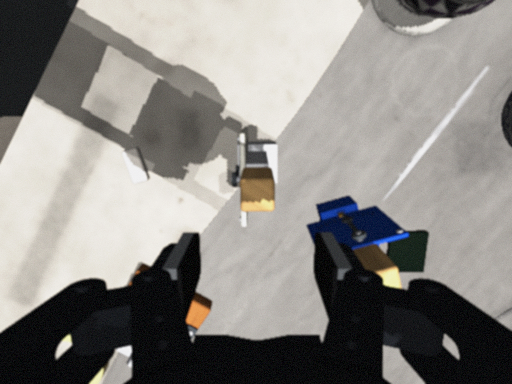

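View pics/scene1.png

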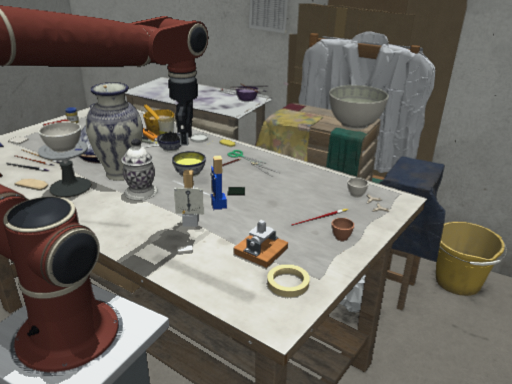

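```bash
python3 - <<'E'
from h import *
im=pickle.load(open('wrist1.pkl','rb'));f=im['frame'][:,:,::-1]
cv2.imwrite('pics/wc1.png',cv2.resize(f[110:240,190:340],None,fx=4.5,fy=4.5,interpolation=cv2.INTER_NEAREST))
hsv=cv2.cvtColor(im['frame'],cv2.COLOR_RGB2HSV)
m=cv2.inRange(hsv,(8,80,60),(32,255,255));k=np.zeros_like(m);k[160:215,235:280]=m[160:215,235:280]
p=pix(k);P=bydepth(im,p);tp=P[:,2]>.162
W=onz(im,p[tp],.17)[:,:2].astype(np.float32)
print(len(p),tp.sum(),np.median(P[tp],0),cv2.minAreaRect(W),W.mean(0))
for z in np.arange(.11,.19,.01): print(round(z,2),((P[:,2]>z)&(P[:,2]<z+.01)).sum())
# dial plate top edge: points at z~.12-.126
v,u=np.mgrid[115:235,225:290];q=np.c_[u.ravel(),v.ravel()];D=bydepth(im,q)
r=np.linalg.norm(D[:,:2]-[.5043,.0332],axis=1);k=(D[:,2]>.119)&(D[:,2]<.129)&(r<.055)
Q=D[k];print(len(Q),Q.mean(0),Q.min(0),Q.max(0))
l=cv2.fitLine(Q[:,:2].astype(np.float32),cv2.DIST_HUBER,0,.01,.01).ravel();print(np.degrees(np.arctan2(l[1],l[0]))-90,l)
E
```

```text
1371 1132 [0.50402091 0.03592762 0.17081909] ((0.5033344030380249, 0.03763769567012787), (0.024584554135799408, 0.031007379293441772), 28.731767654418945) [0.5042723  0.03561753]
0.11 0
0.12 16
0.13 54
0.14 68
0.15 79
0.16 219
0.17 928
0.18 0
503 [0.49128166 0.0367748  0.12365329] [ 0.47255992 -0.0085225   0.11907682] [0.51455718 0.06561325 0.12897688]
-152.37685 [ 0.46365413 -0.8860163   0.48900968  0.03663376]
```

View pics/wc1.png

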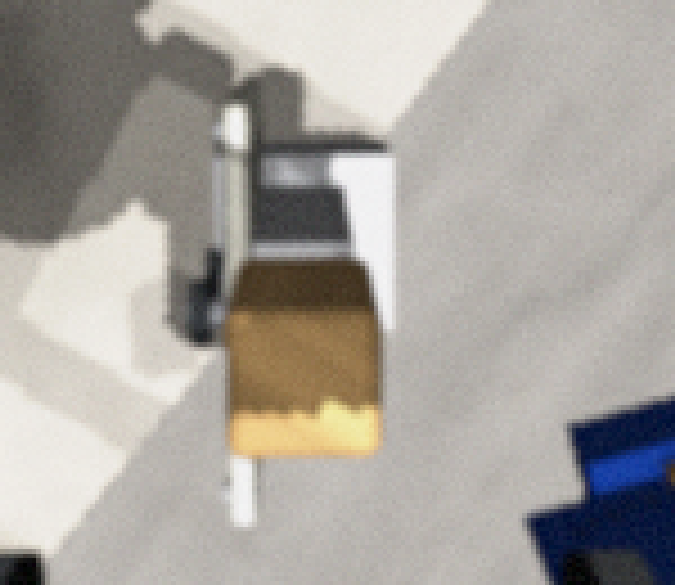

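```bash
python3 - <<'E'
from h import *
t=pickle.load(open('top0.pkl','rb'));im=pickle.load(open('wrist1.pkl','rb'))
print(onz(im,[[258,195.2]],.17))
hsv=cv2.cvtColor(t['frame'],cv2.COLOR_RGB2HSV)
m=wood(t,(190,165,208,184));p=pix(m);print(p.mean(0),onz(t,[p.mean(0)],.17))
b=cv2.inRange(hsv,(105,130,50),(130,255,255));b[:160]=0;b[200:]=0;b[:,:180]=0;b[:,230:]=0;p=pix(b);P=bydepth(t,p)
g=np.array([.504,.0348]);c,s=np.cos(np.radians(27.3)),np.sin(np.radians(27.3))
L=(P[:,:2]-g)@np.array([[c,-s],[s,c]])
k=P[:,2]>.1;print('blue gauge frame high',L[k].min(0),L[k].max(0),'all',L.min(0),L.max(0),P[:,2].max())
print('head', (onz(t,[pix(m).mean(0)],.17)[0,:2]-g)@np.array([[c,-s],[s,c]]))
E
```

```text
[[0.50558517 0.03482987 0.17      ]]
[198.54166667 172.86111111] [[0.62686562 0.01492369 0.17      ]]
blue gauge frame high [ 0.05856757 -0.08741111] [ 0.13191887 -0.05147212] all [ 0.05856757 -0.09755704] [ 0.13191887 -0.05147212] 0.14514773066760145
head [ 0.10006425 -0.0740147 ]
```

Call:
{"api": "jog_arm", "payload": {"steps": [{"dx":0.0,"dy":0.0,"dz":-0.8,"twist":0.0},{"dx":0.0,"dy":0.0,"dz":-1.5,"twist":0.0},{"dx":0.0,"dy":0.0,"dz":-2.0,"twist":0.0},{"dx":0.0,"dy":0.0,"dz":-2.19,"twist":0.0},{"dx":0.0,"dy":0.0,"dz":-2.19,"twist":0.0}]}}

```text
t: 2.5
tool_pos: [0.5039, 0.0327, 0.1282]
tool_rot: [-1.645, -2.674, 0.004]
contact_force: [-0.2, 0.3, -0.0]
opening: 0.0517
```

Call:
{"api": "jog_arm", "payload": {"steps": [{"dx":0.0,"dy":0.0,"dz":0.0,"twist":0.0},{"dx":0.0,"dy":0.0,"dz":0.0,"twist":0.0},{"dx":0.0,"dy":0.0,"dz":0.0,"twist":0.0},{"dx":0.0,"dy":0.0,"dz":0.0,"twist":0.0},{"dx":0.0,"dy":0.0,"dz":0.0,"twist":0.0}], "gripper": 230, "newtons": 40}}

```text
t: 3.12
tool_pos: [0.5054, 0.0326, 0.1302]
tool_rot: [1.645, 2.675, -0.001]
contact_force: [0.7, 0.2, 6.9]
opening: 0.0255
```

```bash
python3 - <<'E'
from station import ctrl
from h import *
o=ctrl.get_obs();print(o['t'],o['opening'],o['tool_pos'],o['tool_rot'],o['contact_force'])
im=ctrl.get_image("scene"); pickle.dump(im,open('scene2.pkl','wb')); cv2.imwrite('pics/scene2.png',cv2.resize(im['frame'][120:260,140:300,::-1],None,fx=4,fy=4,interpolation=cv2.INTER_NEAREST))
E
```

```text
3.125 0.02549473410436695 [0.50538592 0.03258929 0.13019227] [ 1.64466604e+00  2.67484206e+00 -1.34268230e-03] [0.65946426 0.21101354 6.89779122]
```

View pics/scene2.png

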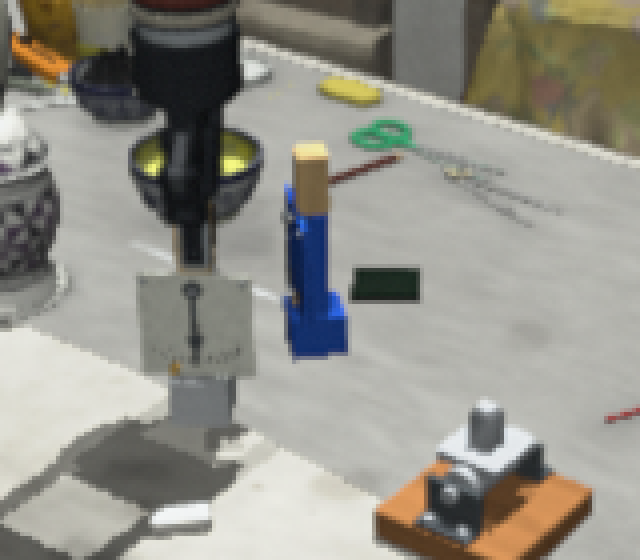

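Call:
{"api": "jog_arm", "payload": {"steps": [{"dx":0.0,"dy":0.0,"dz":0.6,"twist":0.0},{"dx":0.0,"dy":0.0,"dz":1.3,"twist":0.0},{"dx":0.0,"dy":0.0,"dz":1.9,"twist":0.0},{"dx":0.0,"dy":0.0,"dz":2.2,"twist":0.0},{"dx":0.0,"dy":0.0,"dz":2.2,"twist":0.0}]}}

```text
t: 3.8
tool_pos: [0.5056, 0.0326, 0.2625]
tool_rot: [1.644, 2.674, -0.001]
contact_force: [0.3, 0.2, -4.0]
opening: 0.0255
```

Call:
{"api": "jog_arm", "payload": {"steps": [{"dx":-0.08,"dy":-0.8,"dz":0.0,"twist":-0.65},{"dx":-0.16,"dy":-1.7,"dz":0.0,"twist":-1.3},{"dx":-0.25,"dy":-2.6,"dz":0.0,"twist":-2.0},{"dx":-0.33,"dy":-3.4,"dz":0.0,"twist":-2.7},{"dx":-0.4,"dy":-3.9,"dz":0.0,"twist":-3.27}]}}

```text
t: 4.42
tool_pos: [0.48, -0.2029, 0.2592]
tool_rot: [-2.336, -2.097, 0.004]
contact_force: [1.1, 0.2, -3.4]
opening: 0.0255
```

Call:
{"api": "jog_arm", "payload": {"steps": [{"dx":0.0,"dy":-0.25,"dz":0.0,"twist":0.05},{"dx":0.0,"dy":-0.25,"dz":0.0,"twist":0.05},{"dx":0.0,"dy":-0.25,"dz":0.0,"twist":0.05},{"dx":0.0,"dy":-0.25,"dz":0.0,"twist":0.05},{"dx":0.0,"dy":-0.25,"dz":0.0,"twist":0.05}]}}

```text
t: 5.05
tool_pos: [0.4802, -0.2171, 0.2594]
tool_rot: [-2.325, -2.109, 0.004]
contact_force: [0.1, -0.6, -3.1]
opening: 0.0259
```

```bash
python3 - <<'E'
from station import ctrl
from h import *
o=ctrl.get_obs();print(o['t'],o['opening'],o['tool_pos'],o['tool_rot'],o['contact_force'])
for n in ["wrist","scene","top"]:
    im=ctrl.get_image(n); pickle.dump(im,open(f'{n}3.pkl','wb'))
    f=im['frame'][:,:,::-1]
    if n=='scene': f=cv2.resize(f[130:280,190:330],None,fx=4,fy=4,interpolation=cv2.INTER_NEAREST)
    cv2.imwrite(f'pics/{n}3.png',f)
E
```

```text
5.05 0.025878658645684605 [ 0.48023613 -0.21710218  0.259358  ] [-2.32537064 -2.10917399  0.00405796] [ 0.06495386 -0.55902648 -3.05587239]
```

View pics/scene3.png

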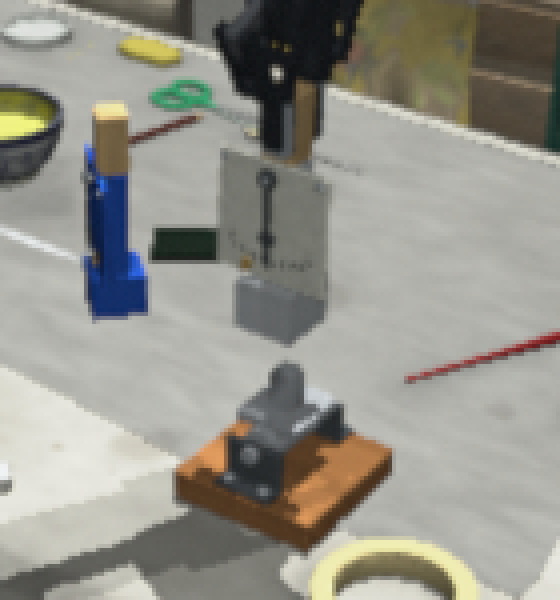

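View pics/wrist3.png

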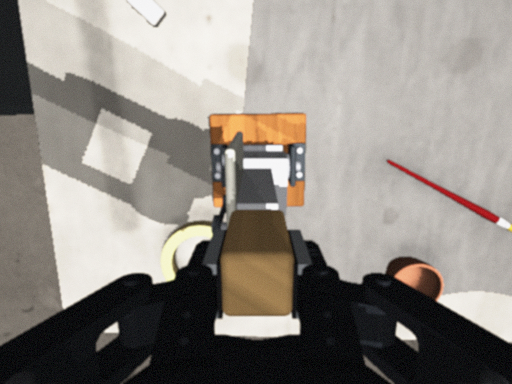

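View pics/top3.png

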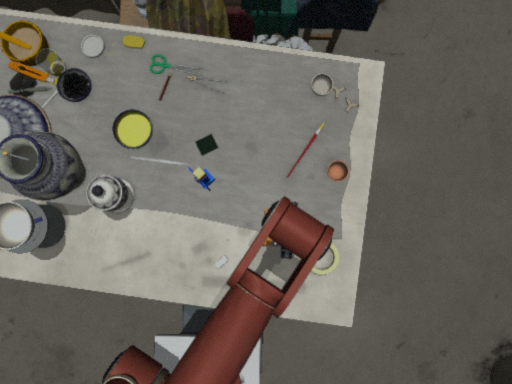

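```bash
cat > hub.py <<'E'
from h import *
import sys
def run(f,yaw=-5.7,c0=(.4803,-.2176)):
    s=pickle.load(open(f,'rb'));a=np.radians(yaw);ex=np.array([np.cos(a),np.sin(a)]);ey=np.array([-np.sin(a),np.cos(a)])
    v,u=np.mgrid[180:260,235:290];q=np.c_[u.ravel(),v.ravel()];D=bydepth(s,q)
    X=(D[:,:2]-c0)@ex;Y=(D[:,:2]-c0)@ey;Z=D[:,2]
    return q,X,Y,Z
if __name__=='__main__':
    q,X,Y,Z=run(sys.argv[1])
    for name,lo,hi in [('hub',float(sys.argv[2]),float(sys.argv[3])),('stud',.072,.088)]:
        k=(Z>lo)&(Z<hi)&(abs(X)<.035)&(abs(Y)<.035)
        x,y=X[k]*1e3,Y[k]*1e3
        print(name,k.sum(),'x pct',np.percentile(x,[1,5,10,25,50,75,90,95,99]).round(1),'y pct',np.percentile(y,[1,5,10,25,50,75,90,95,99]).round(1), 'z',Z[k].min().round(4),Z[k].max().round(4))
E
python3 hub.py scene3.pkl .133 .160
python3 - <<'E'
from h import *
from hub import run
q,X,Y,Z=run('scene3.pkl')
k=(Z>.133)&(Z<.16)&(abs(X)<.035)&(abs(Y)<.035)
# profile by column
for u in range(246,276):
    kk=k&(q[:,0]==u)
    if kk.any(): print(u,kk.sum(),(np.median(X[kk])*1e3).round(1),(np.median(Y[kk])*1e3).round(1),(Z[kk].min()*1e3).round(0))
k=(Z>.073)&(Z<.090)&(abs(X)<.02)&(abs(Y)<.02)
for u in range(250,270):
    kk=k&(q[:,0]==u)
    if kk.any(): print('st',u,kk.sum(),(np.median(X[kk])*1e3).round(1),(np.median(Y[kk])*1e3).round(1))
E
```

```text
hub 195 x pct [-24.6 -23.1 -22.4 -21.3 -19.3  -9.9   5.7  14.9  24.7] y pct [-18.6 -17.4 -16.7 -15.3  -5.5  11.   20.7  25.   28.1] z 0.1333 0.1592
stud 48 x pct [-10.4 -10.2  -9.   -7.6  -5.1   0.5   7.3   8.6  10.6] y pct [-11.  -10.1  -9.6  -8.4  -6.5   2.2   5.6   7.8   9.5] z 0.0723 0.0876
248 9 -19.8 27.6 134.0
249 9 -21.1 23.5 133.0
250 9 -20.6 20.7 134.0
251 9 -19.4 18.2 133.0
252 8 -21.4 13.8 136.0
253 10 -21.0 10.9 134.0
254 8 -19.4 8.8 135.0
255 9 -21.8 4.1 134.0
256 9 -21.1 1.3 135.0
257 10 -21.1 -1.9 133.0
258 9 -19.7 -3.9 135.0
259 7 -20.1 -7.3 135.0
260 8 -20.4 -10.8 137.0
261 9 -21.5 -14.8 134.0
262 9 -18.5 -15.5 134.0
263 8 -14.3 -16.1 135.0
264 8 -10.6 -16.6 136.0
265 10 -4.4 -15.3 134.0
266 9 -0.6 -15.8 133.0
267 8 4.0 -15.7 134.0
268 5 7.7 -16.6 137.0
269 6 13.3 -16.1 133.0
270 4 18.2 -15.8 134.0
271 5 24.7 -14.7 136.0
st 257 6 -5.2 8.3
st 258 5 -6.3 4.3
st 259 6 -6.5 0.9
st 260 5 -5.7 -1.9
st 261 6 -6.7 -5.6
st 262 5 -5.1 -7.7
st 263 6 -2.5 -9.3
st 264 5 3.0 -8.6
st 265 5 8.4 -8.2
```

Call:
{"api": "jog_arm", "payload": {"steps": [{"dx":0.01,"dy":-0.09,"dz":0.0,"twist":0.0},{"dx":0.01,"dy":-0.09,"dz":-0.3,"twist":0.0},{"dx":0.01,"dy":-0.09,"dz":-0.45,"twist":0.0},{"dx":0.01,"dy":-0.09,"dz":-0.45,"twist":0.0},{"dx":0.01,"dy":-0.09,"dz":-0.45,"twist":0.0}]}}

```text
t: 5.82
tool_pos: [0.4808, -0.2229, 0.2323]
tool_rot: [-2.326, -2.108, 0.004]
contact_force: [-0.1, 0.1, -2.9]
opening: 0.0257
```

```bash
python3 - <<'E'
from station import ctrl
from h import *
o=ctrl.get_obs();print(o['t'],o['opening'],o['tool_pos'],o['tool_rot'],o['contact_force'])
for n in ["wrist","scene"]:
    im=ctrl.get_image(n); pickle.dump(im,open(f'{n}4.pkl','wb'))
    f=im['frame'][:,:,::-1]
    if n=='scene': f=cv2.resize(f[150:270,220:310],None,fx=5,fy=5,interpolation=cv2.INTER_NEAREST)
    cv2.imwrite(f'pics/{n}4.png',f)
E
python3 hub.py scene4.pkl .107 .135
python3 - <<'E'
from h import *
from hub import run
q,X,Y,Z=run('scene4.pkl')
k=(Z>.107)&(Z<.135)&(abs(X)<.035)&(abs(Y)<.035)
r=[(u,(np.median(X[k&(q[:,0]==u)])*1e3).round(1),(np.median(Y[k&(q[:,0]==u)])*1e3).round(1)) for u in range(244,280) if (k&(q[:,0]==u)).any()]
print(r)
E
```

```text
5.825 0.02566285047912061 [ 0.48075805 -0.22292234  0.23229528] [-2.3261726  -2.10821368  0.00416573] [-0.08182957  0.09963078 -2.92990184]
hub 196 x pct [-22.4 -22.2 -20.9 -19.6 -18.2  -9.5   8.9  16.7  25. ] y pct [-23.9 -23.  -22.5 -21.4 -10.7   6.6  16.1  18.8  21.9] z 0.1071 0.135
stud 49 x pct [-12.2  -9.4  -9.1  -7.6  -6.2  -0.3   6.5   9.6  15.1] y pct [-21.5 -10.8  -9.9  -8.3  -6.1   2.6   6.3   6.7  10.7] z 0.0722 0.0869
[(250, np.float64(-19.2), np.float64(21.5)), (251, np.float64(-19.7), np.float64(17.8)), (252, np.float64(-19.5), np.float64(14.8)), (253, np.float64(-20.8), np.float64(10.8)), (254, np.float64(-18.3), np.float64(9.2)), (255, np.float64(-18.0), np.float64(6.4)), (256, np.float64(-19.6), np.float64(2.0)), (257, np.float64(-20.2), np.float64(-1.6)), (258, np.float64(-19.9), np.float64(-4.6)), (259, np.float64(-19.0), np.float64(-7.1)), (260, np.float64(-18.6), np.float64(-9.9)), (261, np.float64(-18.2), np.float64(-13.1)), (262, np.float64(-18.7), np.float64(-16.3)), (263, np.float64(-18.9), np.float64(-19.6)), (264, np.float64(-17.4), np.float64(-21.9)), (265, np.float64(-12.1), np.float64(-21.4)), (266, np.float64(-9.8), np.float64(-22.8)), (267, np.float64(-4.1), np.float64(-22.1)), (268, np.float64(1.6), np.float64(-21.6)), (269, np.float64(6.3), np.float64(-21.7)), (270, np.float64(9.4), np.float64(-22.5)), (271, np.float64(14.1), np.float64(-22.5)), (272, np.float64(19.3), np.float64(-22.3)), (273, np.float64(24.4), np.float64(-21.7))]
```

View pics/scene4.png

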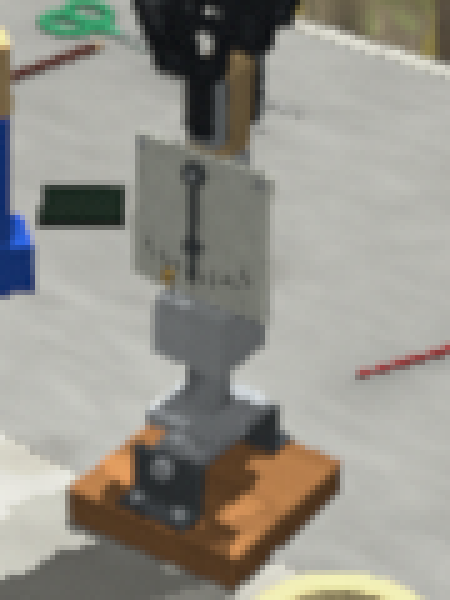

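Call:
{"api": "jog_arm", "payload": {"steps": [{"dx":0.0,"dy":0.0,"dz":-0.1,"twist":0.0},{"dx":0.0,"dy":0.0,"dz":-0.2,"twist":0.0},{"dx":0.0,"dy":0.0,"dz":-0.3,"twist":0.0}]}}

```text
t: 6.3
tool_pos: [0.4808, -0.223, 0.2143]
tool_rot: [-2.327, -2.109, 0.004]
contact_force: [-0.4, -0.8, -3.0]
opening: 0.0253
```

Call:
{"api": "jog_arm", "payload": {"steps": [{"dx":0.0,"dy":0.02,"dz":-0.1,"twist":0.0},{"dx":0.0,"dy":0.04,"dz":-0.2,"twist":0.0},{"dx":0.0,"dy":0.06,"dz":-0.27,"twist":0.0}]}}

```text
t: 6.68
tool_pos: [0.481, -0.2201, 0.1983]
tool_rot: [2.328, 2.109, -0.006]
contact_force: [-1.8, -2.6, 2.9]
opening: 0.0253
```

Call:
{"api": "jog_arm", "payload": {"steps": [{"dx":0.0,"dy":0.0,"dz":-0.03,"twist":0.0},{"dx":0.0,"dy":0.0,"dz":-0.05,"twist":0.0}]}}

```text
t: 6.92
tool_pos: [0.4812, -0.2208, 0.1982]
tool_rot: [2.326, 2.109, -0.007]
contact_force: [-5.5, 0.2, 11.1]
opening: 0.0256
```

```bash
cat > look.py <<'E'
from station import ctrl
from h import *
import sys
n=sys.argv[1]
o=ctrl.get_obs();print(o['t'],o['opening'],o['tool_pos'].round(4),o['tool_rot'].round(3),o['contact_force'].round(1),np.round(o['wrist_torque'],2))
im=ctrl.get_image('scene'); pickle.dump(im,open(f'scene{n}.pkl','wb'))
f=im['frame'][:,:,::-1]
f=cv2.resize(f[150:270,220:310],None,fx=5,fy=5,interpolation=cv2.INTER_CUBIC)
cv2.imwrite(f'pics/scene{n}.png',f)
E
python3 look.py 5;python3 hub.py scene5.pkl .073 .1
```

```text
6.925 0.02561985788741052 [ 0.4812 -0.2208  0.1982] [ 2.326  2.109 -0.007] [-5.5  0.2 11.1] [-0.09  1.38  0.09]
hub 178 x pct [-23.  -22.2 -21.6 -20.  -18.7 -11.9   5.7  16.3  24. ] y pct [-23.2 -22.2 -21.5 -20.3  -9.1   6.   14.8  19.   22.5] z 0.0731 0.0997
stud 111 x pct [-23.2 -22.2 -21.4 -19.9 -18.2  -7.9  14.1  17.4  25.4] y pct [-23.2 -22.2 -21.5 -20.5 -12.5   4.7  14.7  19.2  22. ] z 0.0722 0.0878
```

View pics/scene5.png

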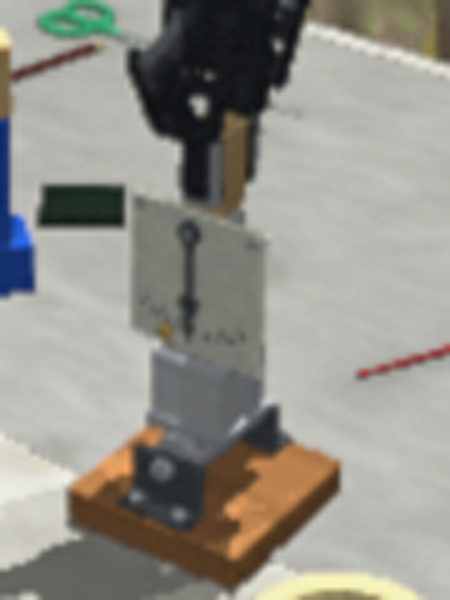

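```bash
cat > mark.py <<'E'
from h import *
import sys
def onplane(im,uv,off,yaw=-5.7,c0=(.4803,-.2176),):
    a=np.radians(yaw);ex=np.array([np.cos(a),np.sin(a),0]);ey=np.array([-np.sin(a),np.cos(a),0])
    E=im['extrinsics'];d=rays(im,uv)@E[:3,:3].T;o=E[:3,3]
    P0=np.array([*c0,0])+off*ex
    P=o+d*(((P0-o)@ex)/(d@ex))[:,None]
    return np.c_[(P-P0)@ey,P[:,2]]
def mark(im,box):
    u0,v0,u1,v1=box;hsv=cv2.cvtColor(im['frame'],cv2.COLOR_RGB2HSV).astype(int)
    S=hsv[v0:v1,u0:u1,1]*hsv[v0:v1,u0:u1,2]/255.*((hsv[v0:v1,u0:u1,0]>8)&(hsv[v0:v1,u0:u1,0]<30))
    w=np.where(S>60,S,0);vv,uu=np.mgrid[v0:v1,u0:u1];return ((w*uu).sum()/w.sum(),(w*vv).sum()/w.sum()),(w>0).sum()
def dark(im,box,th):
    u0,v0,u1,v1=box;g=cv2.cvtColor(im['frame'],cv2.COLOR_RGB2GRAY)[v0:v1,u0:u1].astype(float)
    w=np.clip(th-g,0,None);vv,uu=np.mgrid[v0:v1,u0:u1];return ((w*uu).sum()/w.sum(),(w*vv).sum()/w.sum())
E
python3 - <<'E'
from mark import *
im=pickle.load(open('scene5.pkl','rb'))
mk,n=mark(im,(248,208,258,222));print(mk,n)
g=cv2.cvtColor(im['frame'],cv2.COLOR_RGB2GRAY)
print(g[192:222,250:268])
pv=dark(im,(254,193,262,201),120);print('pivot',pv)
for off in(-.017,-.0145):
  print(onplane(im,[pv],-.020+.0028),onplane(im,[mk],-.017+.0028))
P=onplane(im,[pv],-.0172)[0];M=onplane(im,[mk],-.0142)[0];d=M-P;print('mark ang',np.arctan2(d[0],-d[1]),np.hypot(*d))
for v in range(200,218):
    x=dark(im,(253,v,262,v+1),125);q=onplane(im,[x],-.0172)[0];print(v,round(x[0],2),(q*1e3).round(1))
E
```

```text
(np.float64(252.3464081450534), np.float64(215.66267797022678)) 3
[[122 120 120 122 119 118 122 132 137 132 118 112 107 107  95  86  97 107]
 [123 122 121 122 120 119 114 111 112 121 130 136 129 125 119 109 107 102]
 [125 125 124 123 122 114  87  68  74 104 120 123 124 135 145 138 124 111]
 [123 126 124 124 122  95  63  56  53  76 111 120 121 122 125 127 135 139]
 [124 125 125 126 124  92  70  75  56  54 102 118 120 120 122 123 122 123]
 [125 124 125 126 125 105  74  76  59  54  96 116 119 119 122 124 124 122]
 [124 124 124 125 125 119  81  60  53  75 111 122 122 121 122 124 125 122]
 [123 124 124 126 124 120  96  58  60 109 121 123 123 123 123 124 124 123]
 [123 122 125 125 123 120 105  65  65 113 123 121 122 121 121 121 123 123]
 [122 124 124 123 121 120 107  66  74 114 123 121 121 120 121 119 122 122]
 [124 124 124 121 120 120 106  66  74 112 121 121 121 121 121 120 121 124]
 [125 125 123 122 120 119 104  63  73 110 119 120 122 121 121 123 120 121]
 [125 123 122 123 122 120 103  63  74 112 119 120 122 123 125 124 121 119]
 [123 124 123 123 122 121 104  66  72 110 119 121 123 124 1
[... 1225 characters left out ...]
p.float64(257.48452220726784), np.float64(196.71130551816958))
[[-3.69919718e-05  1.81771682e-01]] [[0.01743741 0.11753712]]
[[-3.69919718e-05  1.81771682e-01]] [[0.01743741 0.11753712]]
mark ang 0.26561273494746934 0.06656901136777708
200 257.42 [ -0.  172.2]
201 257.3 [  0.3 169.1]
202 257.27 [  0.4 166.1]
203 257.34 [1.000e-01 1.633e+02]
204 257.39 [-1.000e-01  1.604e+02]
205 257.43 [ -0.3 157.5]
206 257.57 [ -0.7 154.7]
207 257.64 [ -1.  151.8]
208 257.42 [ -0.4 148.6]
209 257.09 [  0.6 145.3]
210 257.2 [  0.2 142.4]
211 257.32 [ -0.2 139.6]
212 257.24 [ -0.  136.5]
213 256.68 [  1.7 132.8]
214 256.36 [  2.6 129.5]
215 256.48 [  2.2 126.6]
216 256.81 [  1.1 123.9]
217 257.4 [ -0.8 121.6]
```

```bash
python3 - <<'E'
from mark import *
im=pickle.load(open('scene5.pkl','rb'))
f=im['frame'].astype(int);b=(f[:,:,0]-f[:,:,2]);print(b[211:224,245:260])
sub=b[212:224,246:258].astype(float);w=np.clip(sub-22,0,None);vv,uu=np.mgrid[212:224,246:258]
mk=((w*uu).sum()/w.sum(),(w*vv).sum()/w.sum());print(mk)
P=onplane(im,[(257.48,196.71)],-.0172)[0];M=onplane(im,[mk],-.0142)[0];d=M-P;print('mark ang',np.arctan2(d[0],-d[1]),np.hypot(*d))
E
```

```text
[[ 6  6  5  4  5  4  4  4  5  5  3 -1 -6 -5  1]
 [ 6  6  6  6  5  5  4  4  4  6  5  2 -3 -3  4]
 [ 6  7  6  6  6  5  4  6  5  5  4  1 -2  0  5]
 [ 6  6  6  6  6  6  8 26 21  5  4  2 -1  2  5]
 [ 6  6  7  7  6  6 20 65 56 16  4  3 -2  0  4]
 [ 6  6  6  6  6  7 29 61 67 21  6  4  1  2  5]
 [ 6  6  6  5  6  6 18 40 49 15  6  6  3  5  6]
 [ 6  5  6  6  5  5  6 19 29 12  7  6  4  5  5]
 [ 6  6  5  6  6  4  1 -1 -2 -1  1  4  5  5  5]
 [ 5  6  6  5  5  0 -4 -6 -6 -5 -4 -4 -1  3  4]
 [ 5  6  7  6  5  0 -3 -3 -5 -5 -6 -6 -4 -3 -1]
 [ 5  6  5  5  6  1 -4 -3 -5 -4 -5 -5 -4 -3 -4]
 [ 5  6  6  6  5  1 -4 -5 -4 -4 -4 -3 -2 -3 -4]]
(np.float64(252.47321428571428), np.float64(215.88392857142858))
mark ang 0.2573729661321248 0.0669692985013496
```

Call:
{"api": "jog_arm", "payload": {"steps": [{"dx":0.0,"dy":0.07,"dz":-0.05,"twist":0.0},{"dx":0.01,"dy":0.14,"dz":-0.05,"twist":0.0},{"dx":0.01,"dy":0.21,"dz":-0.06,"twist":0.0},{"dx":0.02,"dy":0.28,"dz":-0.07,"twist":0.0},{"dx":0.03,"dy":0.36,"dz":-0.08,"twist":0.0}], "newtons": 25}}

```text
t: 7.6
tool_pos: [0.4835, -0.2006, 0.197]
tool_rot: [2.323, 2.106, -0.01]
contact_force: [-4.1, -0.9, 9.2]
opening: 0.0258
```

```bash
python3 look.py 6
```

```text
7.6 0.02579095936986947 [ 0.4835 -0.2006  0.197 ] [ 2.323  2.106 -0.01 ] [-4.1 -0.9  9.2] [-0.74  1.16 -0.  ]
```

View pics/scene6.png

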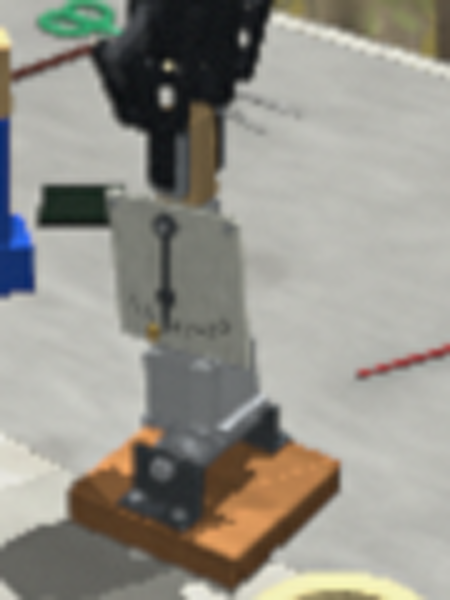

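Call:
{"api": "jog_arm", "payload": {"steps": [{"dx":0.0,"dy":0.07,"dz":-0.06,"twist":0.0},{"dx":0.01,"dy":0.14,"dz":-0.08,"twist":0.0},{"dx":0.01,"dy":0.21,"dz":-0.09,"twist":0.0},{"dx":0.02,"dy":0.28,"dz":-0.11,"twist":0.0},{"dx":0.02,"dy":0.35,"dz":-0.13,"twist":0.0}]}}

```text
t: 8.28
tool_pos: [0.4854, -0.1804, 0.1932]
tool_rot: [2.32, 2.103, -0.012]
contact_force: [-6.0, -0.3, 11.6]
opening: 0.0256
```

Call:
{"api": "jog_arm", "payload": {"steps": [{"dx":0.0,"dy":0.0,"dz":-0.05,"twist":0.0},{"dx":0.0,"dy":0.0,"dz":-0.05,"twist":0.0},{"dx":0.0,"dy":0.0,"dz":-0.05,"twist":0.0},{"dx":0.0,"dy":0.0,"dz":-0.05,"twist":0.0},{"dx":0.0,"dy":0.0,"dz":-0.05,"twist":0.0}]}}

```text
t: 8.9
tool_pos: [0.4854, -0.1805, 0.1932]
tool_rot: [2.32, 2.103, -0.012]
contact_force: [-5.8, 0.3, 9.1]
opening: 0.0253
```

```bash
python3 look.py 7
```

```text
8.9 0.025267559378330588 [ 0.4854 -0.1805  0.1932] [ 2.32   2.103 -0.012] [-5.8  0.3  9.1] [ 0.1   1.44 -0.01]
```

View pics/scene7.png

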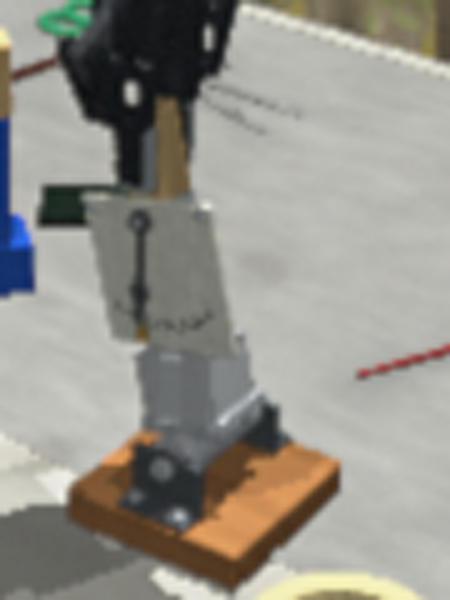

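```bash
python3 - <<'E'
from mark import *
im=pickle.load(open('scene7.pkl','rb'))
f=im['frame'].astype(int);b=(f[:,:,0]-f[:,:,2]);print(b[211:223,242:256])
g=cv2.cvtColor(im['frame'],cv2.COLOR_RGB2GRAY);print(g[190:220,242:256])
pv=dark(im,(244,190,252,198),115);print('pivot',pv,onplane(im,[pv],-.0172))
sub=b[212:222,243:255].astype(float);w=np.clip(sub-18,0,None);vv,uu=np.mgrid[212:222,243:255]
mk=((w*uu).sum()/w.sum(),(w*vv).sum()/w.sum())
P=onplane(im,[pv],-.0172)[0];M=onplane(im,[mk],-.0142)[0];d=M-P;print(mk,'mark world ang',np.arctan2(d[0],-d[1]),np.hypot(*d))
for v in range(200,220):
    x=dark(im,(245,v,252,v+1),105);q=onplane(im,[x],-.0172)[0];print(v,round(x[0],2),(q*1e3).round(1),round(np.arctan2(*((q-P)*[1,-1])),3))
E
```

```text
[[ 4  4  5  6  4 -1 -1  6  7  7  5  6  6  6]
 [ 5  5  5  4  3 -3 -1  4  6  6  7  6  7  7]
 [ 6  5  6  5  3 -1  1  3  6  7  6  5  5  7]
 [ 7  5  6  6  5  7 11  5  5  4  4  4  5  7]
 [ 7  7  5  5  6 21 35 14  7  4  5  5  4  5]
 [ 5  7  6  6  6 32 54 26  9  5  5  6  6  6]
 [ 4  7  7  6  7 34 55 28  8  5  6  6  7  7]
 [ 6  6  7  6  5 17 29 18  6  4  5  5  6  7]
 [ 5  5  5  5  6  6  6  1  0  1  2  4  5  5]
 [ 6  5  4  5  4  4 -1 -3 -3 -3 -4 -4 -5 -4]
 [ 6  5  5  5  3 -1 -3 -4 -3 -4 -4 -4 -6 -6]
 [ 6  6  6  5  5 -1 -3 -4 -4 -4 -3 -3 -5 -4]]
[[118 117 119 122 127 129 131 133 128 123 125 126 119 120]
 [116 116 119 119 115 110 110 114 120 120 120 123 123 123]
 [118 117 120 116  87  63  65  87 114 121 119 120 122 122]
 [119 117 119 103  72  65  55  66 103 118 119 120 122 124]
 [122 119 118  94  75  90  65  53  91 115 119 119 121 124]
 [121 120 119 102  81  77  56  61  98 117 122 121 122 125]
 [119 119 121 120 102  64  51  87 114 121 123 122 121 121]
 [121 120 121 122 118  74  61 108 124 122 122 122 119 121]
 [121 119 120 121 119  74  62 107 123 122 120 121 119 121]
 [122 119 121 120 116  72  6
[... 1514 characters left out ...]
] 0.007
203 247.58 [ 30.9 152.7] 0.004
204 247.54 [ 31.  149.7] 0.008
205 247.44 [ 31.3 146.5] 0.017
206 247.29 [ 31.8 143.4] 0.028
207 247.28 [ 31.8 140.3] 0.026
208 247.44 [ 31.3 137.5] 0.012
209 247.55 [ 30.9 134.6] 0.003
210 247.45 [ 31.2 131.4] 0.009
211 247.31 [ 31.6 128.2] 0.017
212 247.07 [ 32.4 124.9] 0.03
213 247.41 [ 31.3 122.2] 0.009
214 248.0 [ 29.3 119.8] -0.024
215 248.31 [ 28.3 117.1] -0.039
216 248.1 [ 29.  113.8] -0.027
217 248.33 [ 28.2 111. ] -0.037
218 nan [nan nan] nan
219 250.6 [ 20.8 107.5] -0.138mark.py:15: RuntimeWarning: invalid value encountered in scalar divide
  w=np.clip(th-g,0,None);vv,uu=np.mgrid[v0:v1,u0:u1];return ((w*uu).sum()/w.sum(),(w*vv).sum()/w.sum())
```

Call:
{"api": "jog_arm", "payload": {"steps": [{"dx":-0.02,"dy":0.02,"dz":-0.06,"twist":0.0},{"dx":-0.02,"dy":0.02,"dz":-0.06,"twist":0.0},{"dx":-0.02,"dy":0.02,"dz":-0.06,"twist":0.0},{"dx":-0.02,"dy":0.02,"dz":-0.06,"twist":0.0},{"dx":-0.02,"dy":0.02,"dz":-0.06,"twist":0.0}]}}

```text
t: 9.57
tool_pos: [0.4851, -0.18, 0.1931]
tool_rot: [2.318, 2.101, -0.012]
contact_force: [-3.1, -0.1, 9.7]
opening: 0.0258
```

Call:
{"api": "jog_arm", "payload": {"steps": [{"dx":0.0,"dy":0.0,"dz":-0.06,"twist":0.0},{"dx":0.0,"dy":0.0,"dz":-0.06,"twist":0.0},{"dx":0.0,"dy":0.0,"dz":-0.06,"twist":0.0},{"dx":0.0,"dy":0.0,"dz":-0.06,"twist":0.0},{"dx":0.0,"dy":0.0,"dz":-0.06,"twist":0.0}]}}

```text
t: 10.2
tool_pos: [0.4852, -0.1802, 0.1931]
tool_rot: [2.317, 2.101, -0.012]
contact_force: [-6.6, 1.6, 12.8]
opening: 0.0257
```

```bash
python3 look.py 8; python3 - <<'E'
from station import ctrl
from mark import *
im=pickle.load(open('scene8.pkl','rb'))
f=im['frame'][:,:,::-1]
a=cv2.resize(f[180:250,232:282],None,fx=8,fy=8,interpolation=cv2.INTER_CUBIC)
w=ctrl.get_image('wrist');pickle.dump(w,open('wrist8.pkl','wb'))
t=ctrl.get_image('top');pickle.dump(t,open('top8.pkl','wb'))
b=cv2.resize(w['frame'][:,:,::-1],(373,280));c=cv2.resize(t['frame'][:,:,::-1],(373,280))
cv2.imwrite('pics/comb8.png',np.hstack([a,np.vstack([b,c])]))
b=im['frame'].astype(int);b=b[:,:,0]-b[:,:,2]
pv=dark(im,(243,190,252,198),115);P=onplane(im,[pv],-.0172)[0]
w=np.clip(b[212:222,243:255].astype(float)-18,0,None);vv,uu=np.mgrid[212:222,243:255];mk=((w*uu).sum()/w.sum(),(w*vv).sum()/w.sum())
d=onplane(im,[mk],-.0142)[0]-P;print(pv,P,np.hypot(P[0],P[1]-.05),np.arctan2(P[0],P[1]-.05),mk,'mark',np.arctan2(d[0],-d[1]))
r=[]
for v in list(range(200,205))+list(range(206,213)):
    x=dark(im,(244,v,251,v+1),105);q=onplane(im,[x],-.0172)[0];r.append(q)
r=np.array(r);l=np.polyfit(r[:,1],r[:,0],1);print('pointer',-np.arctan(l[0]))
E
```

```text
10.2 0.025687507855013645 [ 0.4852 -0.1802  0.1931] [ 2.317  2.101 -0.012] [-6.6  1.6 12.8] [ 0.22  1.65 -0.07]
(np.float64(247.4657894736842), np.float64(194.32894736842104)) [0.03135342 0.17831   ] 0.13208517754433113 0.23966041234183477 (np.float64(247.77777777777777), np.float64(216.31944444444446)) mark 0.012379569788588994
pointer 0.010778374659720313
```

View pics/comb8.png

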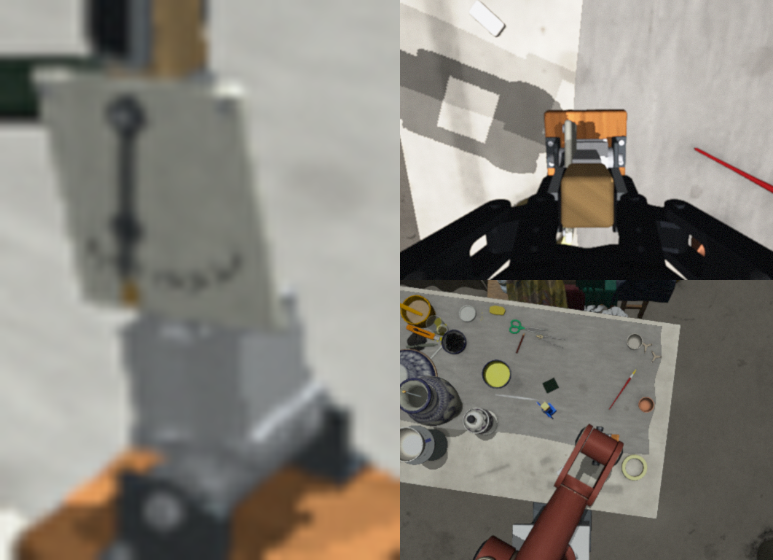

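```bash
python3 - <<'E'
from station import ctrl
print(ctrl.finish_job()); o=ctrl.get_obs(); print(o['t'],o['tool_pos'],o['contact_force'],o['opening'])
E
```

```text
the job is handed in; nothing more can be done
None
the job is handed in; nothing more can be done
```

The gauge is on the stud, leaning so the pointer rests on the brass mark, and still gripped. I handed the job in at about 10.3 s, and no verdict was reported.

I picked the gauge up by its wooden head with the jaws along its swing axis, so it could pivot between the pads. I then fitted it on the stud with its dial facing the robot and its axis along the pin, and rocked both about 0.24 rad towards +y.

**Last checks:**
- **Pointer on mark:** measured from the same pivot, the pointer was at 0.011 rad and the mark at 0.012 rad. The tolerance is 0.05.
- **Fully down:** the pivot was 132.1 mm from the pin against 132 mm nominal. The wrist showed about 13 N pushing up, so the gauge was being pressed onto the shoulder.
- **Grip:** opening 25.7 mm on the 26 mm head, at a set grip of 25 N.
- **Surroundings:** in the last pictures the tile, tape, cup, eraser and blue look-alike showed no sign of having moved. I checked this by eye only, and the arm was close to the tape in the top view.

**What disagreed:**
- My earlier reading of the mark with the gauge upright was about 0.26 rad. The final lean is about 0.02 less, so the pointer could be off by that much, still within tolerance.
- A sideways force of about 6.6 N along the pin remained at the end. I tried once to relieve it, and it came back when I pressed down.

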